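# Dial open the tool chest's straight-shackle padlock and hold it up

## Robot

A 6-joint arm with a two-finger parallel gripper is mounted at the origin on the work surface. World frame = base frame: x ahead of the robot, y to its left, z up, the work surface at z = 0. Lengths are in m, angles in rad, forces in N, time in s.
With the tool pointing down it reaches from about 0.3 to 0.775 m from the base axis. Payload 14.6 kg.
Tool frame: the origin (TCP) lies on the centre line of the jaws, within the pads' length; the fingertips stand 19 mm ahead of it and the grasp point (between the pads) is the TCP; z points along the fingers, y is the direction in which the jaws open and shut (so a half turn about z gives the same grasp; the last joint's range is limited). The gripper opens to 94 mm and grips with 3 to 60 N. Pads are 16 mm wide; open, the fingers measure 119 mm over their backs; the gripper's body (75 mm by 177 mm) begins 78 mm behind the grasp point.
Start: joints at [1.101, 0.3, 1.521, -0, 1.321, -0.067], TCP at [0.216, 0.506, 0.224] pointing down, gripper open.
Joint ranges: [-3.03, 3.03], [-0.79, 2.21], [0.23, 2.52], [-1.04, 4.18], [0, 3.07], [-2.55, 2.55]. Speed limits (rad/s): [2.22, 2.22, 2.57, 3.14, 3.14, 3.14].

## Interface

Orientations are given as [roll, pitch, yaw] about the fixed x, y, z axes, in that order (R = Rz(yaw) Ry(pitch) Rx(roll)).
In Python, from station import ctrl gives the robot as it stands. The module is installed in compiled form; this text tells all that it offers.
- The arm moves only by the shell command python3 -m creep 'ROWS' [FORCE]. ROWS is a JSON object of lists of equal length, an entry for each row: "translation": the shift along the world's x, y, z in mm, a list of three; "yaw": the turn about the world's z in rad; "gripper": the closure in counts, from 0 (fully open) to 255 (shut). A call has 1 to 5 rows; each row is the pose to reach, as a shift and turn from the pose measured when the call began; what a row does not reach only later rows make up. A row lasts 1/12 s, in which the tool goes at most 41.7 mm and 7.16 degrees, less where a joint would pass 70% of its speed; a pose out of reach is approached as far as the arm can. A call with a gripper value outside its range is refused whole. The fingers move at their own pace and stop on an object; FORCE is the grip in N (left out, the last holds). Time passes only in rows, so rows that repeat a pose let the fingers close. It gives the time, the measured TCP pose, the force and the opening at its end, in the units of the state.
- ctrl.get_obs(): the state, without advancing time (a new reading comes with each control period).
- ctrl.camera(name): name is "scene" or "top"; returns a dict with "pixels" (384x512x3 uint8, red, green, blue), "depth" (384x512 float32, m along the optical axis (not along the pixel's ray), 0 where there is no reading), "fx", "fy", "cx", "cy" (pixels), "dist" ([k1, k2, p1, p2, k3] as OpenCV has them; the pictures are not rectified), "R" (3x3) and "t" (3): a world point X has camera coordinates R X + t. Camera axes: x right, y down, z forward; pixel columns grow to the right and rows downward; lengths in m; the calibration is good to about 2 mm. A picture is of the moment at which its call begins.
- ctrl.hand_in(): hands the job in, once; it reports no verdict.
The state is a dict: "time_s": time; "qpos": joint angles; "joint_vel": joint speeds; "tau": joint torques, N m; "ee_pos": TCP position; "eef_rot": TCP orientation; "force": force on the tool from outside, world axes, zero at the start; "moment": the same for the moment, N m; "grip_width": finger opening in m.
Only numpy, scipy, OpenCV 4.12 (cv2) and the standard library are available. Lean on these libraries where they do the work, as an engineer would, in place of code of your own. Each camera call takes 0.05 s, during which the arm holds its last target. There are 200 camera calls.

## Task

The padlock on the blue tool chest has its last number still to dial: turn its dial clockwise, feeling the clicks, until the dial's zero line stands at the index line on the lock and clicks in, then draw the straight shackle right out to its stop by the round pull at its end, without forcing it, while the lock still sits on the hasp. Lift the open lock straight off the staple and hold it up level, dial upwards, about 10 cm or more clear above the chest with the shackle still drawn; the program finishes while the gripper holds it there, still. Leave the other things on the chest and the bench where they are.

Things in the scene. Friction and masses are not known exactly. Their poses are not given: they have to be found in the camera images.
- lock: steel combination padlock, straight shackle, standing over the chest's staple. Block 46 x 80 x 40 mm (x, y, z), about 0.5 kg in all. Origin: centre of underside (starts 100 mm above the bench); z up, y along the shackle towards its pull. Underside slot along x at y = +12 mm, 8.5 wide, 30 deep, straddles the staple (1 to 2 mm play). Grip it across the plain x faces; it lifts straight up once open
- dial_knob (a point): on the dial's upright axis, mid-height of its round knurled knob: lock frame (0, -15, 52) mm. Knob 23 mm in diameter, 44 to 60 mm above the lock's underside; below it the black dial disc, 43 mm across, 40 to 44 mm, on the lock's flat top. The disc has 11 short white ticks and one long white zero line, drawn also across the knob's top
- dial (a joint): dial angle in the lock, rad, counter-clockwise from above. 0: zero line along the lock's +y, at the dark index line on the lock's top: the number that opens. Starts 0.8 to 2.3, turns 2.9 either way. Sprung notches every 0.524 rad (30 deg), one at 0: 2 to 4 clicks to go; about 0.06 N m a click; let go between notches it jumps to the nearest. The shackle is free only within 0.14 rad of 0
- shackle_end (a point): centre of the shackle's round pull: a steel cylinder 18 mm in diameter, 16 mm long, axis along the lock's y, standing 8 mm off the lock's +y end: lock frame (0, 56, 18) mm with the shackle home, so 18 mm above the flat hasp plate and deck, with clear deck on both sides. It moves with the shackle
- shackle (a joint): how far the straight 10 mm shackle is drawn out along the lock's +y, m: 0 home (start), 0.024 out at its stop; clear of the staple from 0.019. Dial off its number: it gives 2 mm and stops. Dial on it: slides with about 3 N of friction and stays where left; part-drawn it blocks the dial. The staple keeps the lock from following the pull
- chest: blue steel tool chest, bolted down, 240 x 340 x 97 mm (x, y, z). Origin: centre of its underside on the bench, z up. On top a flat steel hasp plate, upper face 100 mm above the bench, with a fixed upright staple tab 26 x 6 mm (x, y), 29 mm high, holed for the shackle, at chest (-70, +12) mm. The lock's origin sits at chest (-70, 0, 100) mm, axes along the chest's
- toolholder: bystander: dark steel taper tool holder standing on its 63 mm flange on the bench left of the chest, 112 mm tall; origin centre of the underside
- collet_nut: bystander: dark steel ring nut, 42 mm diameter, 20 mm high, on the chest lid; origin centre of the underside
- insert_box: bystander: small black box with clear lid, 45 x 75 x 22 mm, on the chest lid; origin centre of the underside
- caliper_case: bystander: flat black plastic case 90 x 240 x 26 mm on the bench at the robot's side of the chest; origin centre of the underside
- oil_can: bystander: aerosol can, 53 mm diameter, 159 mm tall, on the bench right of the chest; origin centre of the underside
- cleaner: bystander: white trigger spray bottle, 72 mm diameter, 168 mm tall, on the bench right of the chest; origin centre of the underside
- hook_wrench: bystander: steel wrench 180 mm long lying on the bench left of the chest; origin centre of the underside
Mind the look-alikes: they are no part of the job. Leave any purple look-alike of the lock alone.

How it is judged:
On the way, in this order (a step that is already met when the one before it is completed fails the run):
1. the dial is clicked in at its number, shackle still home, lock on the hasp (value of joint dial between -0.16 and 0.16 rad and value of joint shackle below 0.004 m and height (world z) of lock below 0.106 m), for 0.2 s.
2. the shackle is drawn right out while the lock still sits on the hasp (value of joint shackle above 0.0215 m and height (world z) of lock below 0.108 m), for 0.1 s.
At the end, for the whole second after the job is handed in: the gripper still holds the lock, nothing else touches it: underside at least 85 mm above the hasp plate (185 mm above the bench), dial upwards within 20 deg of level, shackle still drawn at least 19 mm, the lock at rest (under 0.04 m/s) (height (world z) of lock above 0.185 m and angle between lock's own z axis and vertical below 0.35 rad and value of joint shackle above 0.019 m and contact force between lock and the fingers above 1.5 N and contact force between lock and chest below 0.1 N and linear speed of lock below 0.04 m/s and angular speed of lock below 0.3 rad/s and contact force between lock and toolholder below 0.1 N and contact force between lock and collet_nut below 0.1 N and contact force between lock and insert_box below 0.1 N and contact force between lock and caliper_case below 0.1 N and contact force between lock and oil_can below 0.1 N and contact force between lock and cleaner below 0.1 N and contact force between lock and hook_wrench below 0.1 N); the arm keeps its last pose, push and grip.
It fails at once if the shackle is forced past the lock's wheel with the dial off its number (value of joint shackle between 0.0055 and 0.009 m and (value of joint dial above 0.35 rad or value of joint dial below -0.35 rad)).
It fails at once if the lock is torn off the staple with the shackle not drawn (height (world z) of lock above 0.13 m and value of joint shackle below 0.015 m).
It fails at once if a bystander is moved by more than 30 mm (distance of any of toolholder, collet_nut, insert_box, caliper_case, oil_can, cleaner, hook_wrench from where it was at the start of the episode above 0.03 m).
It also fails if it takes over 53 s, if anything falls off the work surface, if the arm or the gripper's body presses on something with over 40 N, if the wrist force passes 120 N, or if a joint passes its speed limit or range.

## Working session

There is one attempt and no reset: what is moved stays moved. The work goes in short steps, Python scripts to look and compute and a shell command to move; the robot and the scene stay as the last step left them, time stands still between calls to the robot, and variables do not carry over. Pictures are saved under pics/ and viewed, about 8 in all and at most 12, crops included, and the job is handed in when it is done.

```bash
mkdir -p pics; python3 - <<'E'
from station import ctrl
import cv2,numpy as np
o=ctrl.get_obs();print({k:np.round(v,3).tolist() for k,v in o.items()})
for n in("scene","top"):
    c=ctrl.camera(n);np.savez(f"{n}0.npz",**c);cv2.imwrite(f"pics/{n}0.png",c["pixels"][...,::-1])
    print(n,c["fx"],c["fy"],c["cx"],c["cy"],c["dist"],np.round(c["R"],3).tolist(),c["t"])
E
```

```text
{'time_s': 0.0, 'qpos': [1.101, 0.3, 1.522, 0.0, 1.321, -0.067], 'joint_vel': [-0.0, -0.002, 0.0, 0.001, -0.002, -0.0], 'tau': [0.002, -53.18, -35.275, 0.071, 0.024, -0.0], 'ee_pos': [0.215, 0.506, 0.224], 'eef_rot': [-3.14, -0.0, 2.739], 'force': [0.337, -0.115, 0.213], 'moment': [-0.009, -0.033, -0.001], 'grip_width': 0.094}
scene 466.7261351240155 466.7261351240155 253.92953403366934 189.88895257102587 [-0.08013579  0.          0.          0.          0.        ] [[0.038, 0.999, -0.004], [0.731, -0.03, -0.682], [-0.681, 0.023, -0.732]] [-0.04528976 -0.2984678   1.66457343]
top 447.25044102907833 447.25044102907833 250.36139094993962 191.04139341593492 [-0.17590574  0.          0.          0.          0.        ] [[-0.024, -1.0, -0.002], [-0.99, 0.024, -0.138], [0.138, -0.001, -0.99]] [0.0641892  0.54032014 1.50984413]
```

View pics/scene0.png

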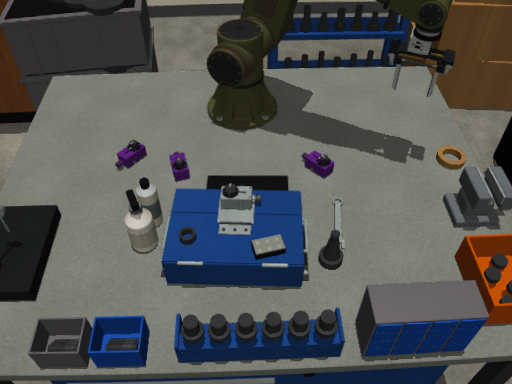

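View pics/top0.png

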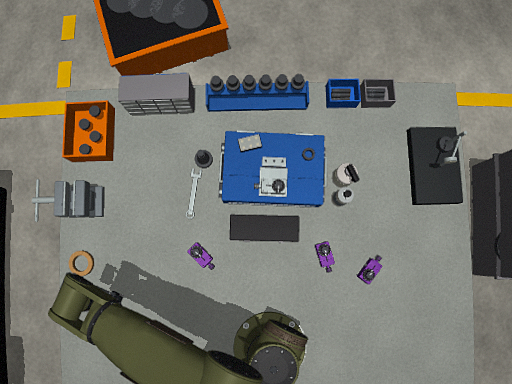

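The steel-grey lock on the blue chest (top px ~(272,183), scene ~(236,205)) fits the description. The three purple look-alikes lie on the bench (top (201,255), (325,255), (371,269)). I'll confirm with an enlarged crop and measure.

```bash
cat > h.py <<'E'
import numpy as np,cv2
def ld(n):return dict(np.load(n))
def K(c):return np.array([[c["fx"],0,c["cx"]],[0,c["fy"],c["cy"]],[0,0,1.]])
def ray(c,px,z):
    p=cv2.undistortPoints(np.array(px,float).reshape(-1,1,2),K(c),c["dist"]).reshape(-1,2)
    d=np.c_[p,np.ones(len(p))]@c["R"];o=-c["R"].T@c["t"]
    return o+d*((z-o[2])/d[:,2])[:,None]
def proj(c,X):
    return cv2.projectPoints(np.array(X,float).reshape(-1,1,3),cv2.Rodrigues(c["R"])[0],c["t"],K(c),c["dist"])[0].reshape(-1,2)
E
python3 - <<'E'
from h import *
t=ld("top0.npz");s=ld("scene0.npz")
for c,n in((t,"top"),(s,"scene")):
    hsv=cv2.cvtColor(c["pixels"],cv2.COLOR_RGB2HSV)
    m=cv2.inRange(hsv,(105,120,60),(125,255,255))
    cs,_=cv2.findContours(m,cv2.RETR_EXTERNAL,cv2.CHAIN_APPROX_NONE)
    for k in cs:
        if cv2.contourArea(k)>3000 and n=="top":
            r=cv2.minAreaRect(k);b=cv2.boxPoints(r);print(n,b.round(1).tolist(),ray(c,b,.097).round(4).tolist())
            w=ray(c,k.reshape(-1,2),.097)[:,:2]*1000
            print(cv2.minAreaRect(w.astype(np.float32)))
a=cv2.resize(t["pixels"][150:215,235:310],None,fx=8,fy=8,interpolation=cv2.INTER_CUBIC)[:520]
b=cv2.resize(s["pixels"][175:240,205:272],None,fx=8,fy=8,interpolation=cv2.INTER_CUBIC)[:520]
cv2.imwrite("pics/crop0.png",cv2.resize(np.hstack([a,b]),None,fx=.7,fy=.7,interpolation=cv2.INTER_AREA)[...,::-1])
E
```

```text
top [[221.1999969482422, 200.89999389648438], [224.39999389648438, 130.5], [326.0, 135.10000610351562], [322.70001220703125, 205.60000610351562]] [[0.5029, 0.1487, 0.097], [0.7438, 0.1343, 0.097], [0.7196, -0.2115, 0.097], [0.4788, -0.1884, 0.097]]
((611.12353515625, -28.048294067382812), (338.94244384765625, 241.33555603027344), 86.09459686279297)
```

View pics/crop0.png

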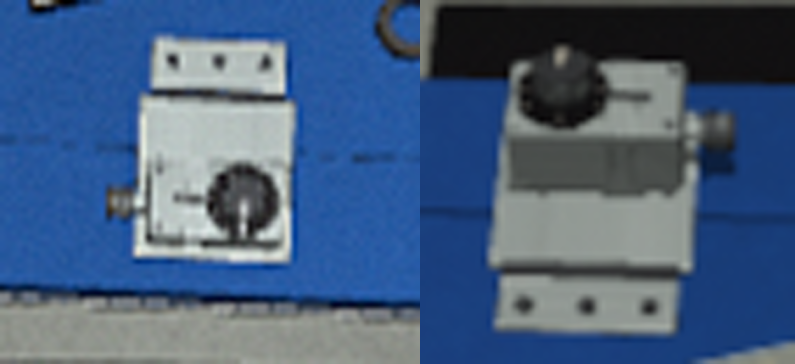

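The crop confirms the steel lock: dark index line at crop (188,198) pointing left, which is +y. The pull is at (118,202). The zero line on the knob points down from (243,198), towards the robot, so dial ≈ +90°, 3 clicks. Next I'll refine the positions.

```bash
python3 - <<'E'
from h import *
t=ld("top0.npz");s=ld("scene0.npz")
C=np.array([.6111,-.0280]);a=np.radians(-3.9)
R=np.array([[np.cos(a),-np.sin(a)],[np.sin(a),np.cos(a)]])
L=lambda x,y:(C+R@[-.07+x,y])
print("lock",L(0,0),"knob",L(0,-.015),"pull",L(0,.056))
for c,x0,y0,off,n in((t,235,150,0,"top"),(s,205,175,420,"scene")):
    print(n,"proj knobtop,pull, lock top corners",proj(c,[[*L(0,-.015),.16],[*L(0,.056),.118]]+[[*L(i*.023,j*.04),.14] for i,j in((-1,-1),(-1,1),(1,1),(1,-1))]).round(1).tolist())
    g=c["pixels"].max(2)
    u=proj(c,[[*L(0,-.015),.15]])[0];x,y=u.round().astype(int)
    m=np.zeros_like(g);m[y-11:y+11,x-11:x+11]=(g[y-11:y+11,x-11:x+11]<95)*255
    m=cv2.morphologyEx(m,cv2.MORPH_OPEN,np.ones((3,3),np.uint8))
    k=max(cv2.findContours(m,cv2.RETR_EXTERNAL,cv2.CHAIN_APPROX_NONE)[0],key=cv2.contourArea)
    e=cv2.minEnclosingCircle(k);b=cv2.boundingRect(k);print(" knob blob",e,b,"disc level",ray(c,e[0],.144).round(4))
d=t["depth"];print(d[185,278],t["R"][2]@[.541,-.038,.16]+t["t"][2])
# zero line (white on knob)
p=np.array([[(243)/5.6+235,198/5.6+150],[243/5.6+235,236/5.6+150]]);w=ray(t,p,.152)
v=w[1]-w[0];print("dial~",np.arctan2(v[1],v[0])-np.pi/2-a, w)
E
```

```text
lock [ 0.5412621  -0.02323893] knob [ 0.54024187 -0.03820419] pull [0.54507096 0.03263139]
top proj knobtop,pull, lock top corners [[278.2, 185.5], [255.9, 186.5], [285.3, 193.8], [260.6, 192.8], [261.2, 178.7], [285.8, 179.8]]
 knob blob ((277.98980712890625, 185.19387817382812), 6.275816440582275) (272, 179, 13, 12) disc level [[ 0.5437 -0.0385  0.144 ]]
scene proj knobtop,pull, lock top corners [[228.8, 185.3], [256.8, 197.0], [220.1, 184.0], [250.9, 184.6], [250.3, 197.8], [218.6, 197.2]]
 knob blob ((228.5, 184.75), 13.050483703613281) (218, 177, 22, 21) disc level [[ 0.5229 -0.0395  0.144 ]]
1.4274077 1.4262522915644842
dial~ 1.6057828489924997 [[ 0.5419572  -0.03924219  0.152     ]
 [ 0.51998771 -0.03851515  0.152     ]]
```

Both views put the lock about 2–3 mm further in +x than the chest outline does. I'll use knob (0.543, -0.038), pull (0.5475, 0.033) and lock (0.544, -0.023), yaw -3.9°. Moving above the knob.

```bash

python3 -m creep '{"translation":[[20,-33,5],[40,-66,10],[60,-100,15],[80,-133,16],[100,-166,16]],"yaw":[0,0,0,0,0],"gripper":[0,0,0,0,0]}' 40
python3 -m creep '{"translation":[[20,-33,0],[40,-66,0],[60,-100,0],[80,-133,0],[100,-166,0]],"yaw":[0,0,0,0,0],"gripper":[0,0,0,0,0]}'
python3 -m creep '{"translation":[[20,-33,0],[40,-66,0],[60,-100,0],[80,-133,0],[100,-166,0]],"yaw":[0,0,0,0,0],"gripper":[0,0,0,0,0]}'
```

```text
time_s: 0.52
ee_pos: [0.316, 0.3382, 0.2401]
eef_rot: [-3.141, 0.0, 2.739]
force: [1.4, 0.1, 0.1]
grip_width: 0.094
time_s: 0.93
ee_pos: [0.4164, 0.1703, 0.2401]
eef_rot: [-3.141, 0.0, 2.739]
force: [1.4, -0.1, 0.1]
grip_width: 0.0938
time_s: 1.35
ee_pos: [0.5169, 0.0023, 0.2399]
eef_rot: [-3.141, -0.0, 2.739]
force: [-0.3, 0.5, 0.1]
grip_width: 0.0938
```

```bash

python3 -m creep '{"translation":[[13,-20,0],[26,-40,0],[26,-40,-20],[26,-40,-40],[26,-40,-55]],"yaw":[0,0,0,0,0],"gripper":[0,0,0,0,0]}'
python3 -m creep '{"translation":[[0,0,-10],[0,0,-17],[0,0,-17]],"yaw":[0,0,0],"gripper":[0,100,130]}'
python3 -c "
from station import ctrl
import cv2
from h import *
ims=[]
for n in('scene','top'):
    c=ctrl.camera(n);np.savez(n+'1.npz',**c)
    u=proj(c,[[.543,-.03,.15]])[0].astype(int);x,y=u
    ims.append(cv2.resize(c['pixels'][y-28:y+28,x-28:x+28],(400,400),interpolation=cv2.INTER_CUBIC))
cv2.imwrite('pics/grip1.png',np.hstack(ims)[...,::-1])"
```

```text
time_s: 1.77
ee_pos: [0.5425, -0.0381, 0.183]
eef_rot: [-3.14, -0.002, 2.738]
force: [-0.3, -0.6, 0.2]
grip_width: 0.094
time_s: 2.02
ee_pos: [0.542, -0.038, 0.1648]
eef_rot: [-3.14, -0.004, 2.738]
force: [0.2, -0.5, 0.3]
grip_width: 0.0841
```

View pics/grip1.png

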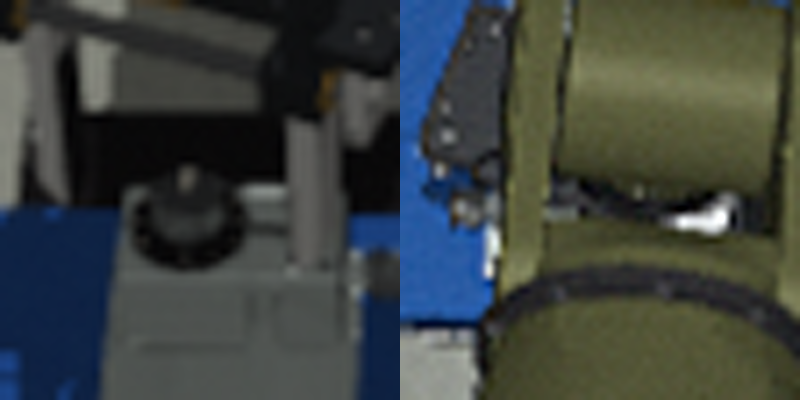

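The fingers straddle the knob (left finger ~45, right ~315 and knob ~190 in the scene crop). The knob's zero line still points at the robot. Raising 1 mm and closing.

```bash

python3 -m creep '{"translation":[[0.5,0,1],[0.5,0,1],[0.5,0,1],[0.5,0,1],[0.5,0,1]],"yaw":[0,0,0,0,0],"gripper":[170,190,205,220,235]}' 35
python3 -m creep '{"translation":[[0,0,0],[0,0,0],[0,0,0],[0,0,0]],"yaw":[0,0,0,0],"gripper":[255,255,255,255]}' 35
python3 -c "
from station import ctrl
print(ctrl.get_obs())"
```

```text
time_s: 2.53
ee_pos: [0.5433, -0.038, 0.1678]
eef_rot: [-3.141, -0.001, 2.738]
force: [-1.0, 0.5, 0.1]
grip_width: 0.043
time_s: 2.87
ee_pos: [0.5433, -0.0381, 0.1678]
eef_rot: [-3.141, -0.001, 2.738]
force: [-0.2, -0.8, 0.3]
grip_width: 0.022
{'time_s': 2.8667, 'qpos': array([-1.36846185e-01,  3.41519041e-01,  1.60294412e+00, -8.17868311e-04,
        1.19836984e+00, -1.30405376e+00]), 'joint_vel': array([ 5.27234327e-04, -7.72603868e-04,  4.95856094e-05, -6.09790009e-05,
        2.90029537e-04,  1.31326645e-03]), 'tau': array([ 2.15355442e-01, -5.34885192e+01, -3.32673383e+01,  1.16025810e-01,
        7.73266470e-02,  4.87147568e-03]), 'ee_pos': array([ 0.54333714, -0.03806936,  0.16783707]), 'eef_rot': array([-3.14053118e+00, -9.95883165e-04,  2.73830145e+00]), 'force': array([-0.15716313, -0.82135653,  0.29009836]), 'moment': array([-0.03024369, -0.04440012,  0.0169436 ]), 'grip_width': 0.02200709586874002}
```

Holding the knob (22 mm) with little side force. Turning clockwise, one click per call.

```bash

python3 -m creep '{"translation":[[0,0,0],[0,0,0],[0,0,0],[0,0,0],[0,0,0]],"yaw":[-0.105,-0.21,-0.315,-0.42,-0.524],"gripper":[255,255,255,255,255]}'
python3 -c "
from station import ctrl
print(ctrl.get_obs()['moment'])"
python3 -m creep '{"translation":[[0,0,0],[0,0,0],[0,0,0],[0,0,0],[0,0,0]],"yaw":[-0.065,-0.13,-0.195,-0.26,-0.325],"gripper":[255,255,255,255,255]}'
python3 -c "
from station import ctrl
print(ctrl.get_obs()['moment'])"
python3 -m creep '{"translation":[[0,0,0],[0,0,0],[0,0,0]],"yaw":[-0.07,-0.14,-0.2],"gripper":[255,255,255]}'
python3 -c "
from station import ctrl
print(ctrl.get_obs()['moment'])"
```

```text
time_s: 3.28
ee_pos: [0.5431, -0.0386, 0.1678]
eef_rot: [-3.139, -0.001, 2.209]
force: [-1.8, -3.8, 1.5]
grip_width: 0.022
[-0.81925602  0.429603    0.00132782]
time_s: 3.7
ee_pos: [0.5426, -0.0389, 0.1678]
eef_rot: [-3.138, -0.001, 1.881]
force: [-3.9, -1.9, 2.1]
grip_width: 0.0221
[-0.55777001  0.85787766  0.02470464]
time_s: 3.95
ee_pos: [0.5424, -0.0391, 0.1678]
eef_rot: [-3.137, -0.0, 1.677]
force: [-3.6, -0.3, 1.9]
grip_width: 0.0218
[-0.2890229   0.64161062 -0.05106503]
```

```bash

python3 -m creep '{"translation":[[0,0,0],[0,0,0],[0,0,0],[0,0,0],[0,0,0]],"yaw":[-0.1,-0.2,-0.3,-0.4,-0.505],"gripper":[255,255,255,255,255]}'
python3 -m creep '{"translation":[[0,0,0],[0,0,0]],"yaw":[0,0],"gripper":[255,255]}'
python3 -c "
from station import ctrl
print(ctrl.get_obs()['moment'])"
```

```text
time_s: 4.37
ee_pos: [0.5419, -0.0391, 0.1679]
eef_rot: [-3.136, 0.0, 1.167]
force: [-2.9, -1.6, 2.7]
grip_width: 0.0218
time_s: 4.53
ee_pos: [0.5419, -0.0392, 0.1678]
eef_rot: [-3.136, 0.0, 1.17]
force: [-0.0, -1.2, 0.5]
grip_width: 0.0223
[-0.23469321  0.11227469 -0.03602542]
```

Turned 1.57 rad. Opening, rising, and moving aside (+y, towards the pull) to look at the dial; turning the jaws to lie along the lock's x (yaw 1.503).

```bash

python3 -m creep '{"translation":[[0,0,0],[0,0,0],[0,0,0],[0,0,15],[0,0,35]],"yaw":[0,0,0,0,0],"gripper":[150,60,0,0,0]}'
python3 -m creep '{"translation":[[-33,0,10],[-66,0,20],[-100,10,20],[-130,30,20],[-140,60,20]],"yaw":[0,0,0.11,0.22,0.333],"gripper":[0,0,0,0,0]}'
python3 -m creep '{"translation":[[0,40,0],[0,80,0],[0,120,0]],"yaw":[0,0,0],"gripper":[0,0,0]}'
python3 -c "
from station import ctrl
import cv2
from h import *
ims=[]
for n in('scene','top'):
    c=ctrl.camera(n);np.savez(n+'2.npz',**c)
    u=proj(c,[[.543,-.02,.14]])[0].astype(int);x,y=u
    ims.append(cv2.resize(c['pixels'][y-25:y+25,x-25:x+25],(400,400),interpolation=cv2.INTER_CUBIC))
cv2.imwrite('pics/dial2.png',np.hstack(ims)[...,::-1])"
```

```text
time_s: 4.95
ee_pos: [0.5413, -0.039, 0.2019]
eef_rot: [-3.133, 0.001, 1.171]
force: [0.5, -0.4, -0.3]
grip_width: 0.0519
time_s: 5.37
ee_pos: [0.3985, 0.0205, 0.222]
eef_rot: [-3.133, 0.001, 1.508]
force: [0.2, 0.9, -0.0]
grip_width: 0.0852
time_s: 5.62
ee_pos: [0.398, 0.1422, 0.2226]
eef_rot: [-3.135, 0.001, 1.509]
force: [1.8, -1.3, 0.9]
grip_width: 0.0937
```

View pics/dial2.png

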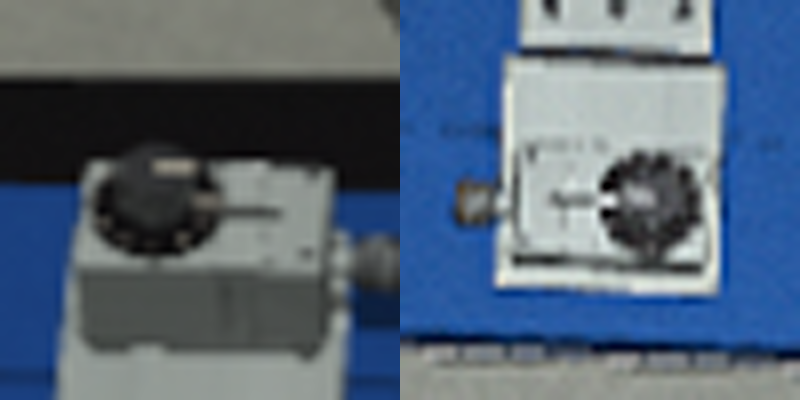

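Dial zero line meets the index line in both views (scene crop (205,203)→(280,212); top crop (605,200) beside (570,200)), and the shackle is home. Triangulating the pull (scene crop (375,262), top crop (472,202)).

```bash
python3 - <<'E'
from h import *
P=[];U=[]
for n,q in(("scene",(372,262)),("top",(74,202))):
    c=ld(n+"2.npz");u0=proj(c,[[.543,-.02,.14]])[0].astype(int)
    u=(np.array(q)+.5)/8-.5+u0-25
    print(n,u,ray(c,u,.118).round(4),"pred",proj(c,[[.5475,.033,.118]]).round(1))
    U.append(cv2.undistortPoints(u.reshape(1,1,2),K(c),c["dist"]).reshape(2,1));P.append(np.c_[c["R"],c["t"]])
X=cv2.triangulatePoints(P[0],P[1],U[0],U[1]);print((X[:3]/X[3]).ravel())
E
```

```text
scene [257.0625 198.3125] [[0.5496 0.033  0.118 ]] pred [[257.  197.7]]
top [255.8125 184.8125] [[0.5507 0.0327 0.118 ]] pred [[255.7 185.8]]
[0.55054957 0.03282708 0.11911573]
```

```bash

python3 -m creep '{"translation":[[38,-27,0],[76,-54,0],[114,-81,0],[151,-108,0],[151,-108,-20]],"yaw":[0,0,0,0,0],"gripper":[0,0,0,0,0]}'
python3 -m creep '{"translation":[[0,0,-25],[0,0,-50],[0,0,-70],[0,0,-75],[0,0,-78]],"yaw":[0,0,0,0,0],"gripper":[0,0,0,0,0]}'
```

```text
time_s: 6.13
ee_pos: [0.5529, 0.0331, 0.2045]
eef_rot: [-3.14, 0.0, 1.513]
force: [-1.3, 0.3, -0.2]
grip_width: 0.0941
time_s: 6.55
ee_pos: [0.5526, 0.0327, 0.1259]
eef_rot: [-3.138, 0.0, 1.514]
force: [0.4, 1.1, -0.4]
grip_width: 0.094
```

```bash

python3 -m creep '{"translation":[[-3,1,-3],[-3,1,-3],[-3,1,-3],[-3,1,-3],[-3,1,-3]],"yaw":[-0.01,-0.01,-0.01,-0.01,-0.01],"gripper":[120,170,190,210,220]}' 25
python3 -m creep '{"translation":[[0,0,0],[0,0,0],[0,0,0],[0,0,0],[0,0,0]],"yaw":[0,0,0,0,0],"gripper":[240,255,255,255,255]}' 25
```

```text
time_s: 6.97
ee_pos: [0.5499, 0.0337, 0.1236]
eef_rot: [-3.139, 0.0, 1.504]
force: [0.1, 0.1, 0.8]
grip_width: 0.064
time_s: 7.38
ee_pos: [0.5499, 0.0337, 0.1237]
eef_rot: [-3.139, 0.0, 1.504]
force: [-0.5, 0.1, -0.3]
grip_width: 0.031
```

```bash

python3 -m creep '{"translation":[[0,0,0],[0,0,0],[0,0,0],[0,0,0],[0,0,0]],"yaw":[0,0,0,0,0],"gripper":[255,255,255,255,255]}' 25
```

```text
time_s: 7.8
ee_pos: [0.5497, 0.0338, 0.1236]
eef_rot: [-3.139, 0.0, 1.504]
force: [-2.5, 1.1, 2.1]
grip_width: 0.0172
```

Pull gripped (17 mm). Drawing slowly along the lock's y.

```bash

python3 -m creep '{"translation":[[0.1,1.5,0],[0.2,3,0],[0.3,5,0],[0.5,7,0],[0.6,9,0]],"yaw":[0,0,0,0,0],"gripper":[255,255,255,255,255]}'
python3 -m creep '{"translation":[[0.1,2,0],[0.3,4,0],[0.4,6,0],[0.5,8,0],[0.7,10,0]],"yaw":[0,0,0,0,0],"gripper":[255,255,255,255,255]}'
```

```text
time_s: 8.22
ee_pos: [0.5503, 0.0429, 0.1235]
eef_rot: [-3.139, 0.0, 1.504]
force: [-1.5, -3.7, 0.9]
grip_width: 0.017
time_s: 8.63
ee_pos: [0.5511, 0.0532, 0.1236]
eef_rot: [-3.139, 0.0, 1.504]
force: [-1.0, -2.3, -0.1]
grip_width: 0.0174
```

```bash

python3 -m creep '{"translation":[[0.1,1,0],[0.1,2,0],[0.2,3,0],[0.2,3.5,0]],"yaw":[0,0,0,0],"gripper":[255,255,255,255]}'
python3 -m creep '{"translation":[[0,0.7,0],[0.1,1.4,0],[0.1,1.4,0]],"yaw":[0,0,0],"gripper":[255,255,255]}'
```

```text
time_s: 8.97
ee_pos: [0.5514, 0.0568, 0.1236]
eef_rot: [-3.139, 0.0, 1.504]
force: [-0.1, -2.1, 0.5]
grip_width: 0.0174
time_s: 9.22
ee_pos: [0.5515, 0.0582, 0.1236]
eef_rot: [-3.139, 0.0, 1.504]
force: [-0.4, -2.9, -0.7]
grip_width: 0.0173
```

```bash

python3 -m creep '{"translation":[[0,0.6,0],[0,0.6,0]],"yaw":[0,0],"gripper":[255,255]}'
python3 -m creep '{"translation":[[0,0.6,0],[0,0.6,0]],"yaw":[0,0],"gripper":[255,255]}'
python3 -m creep '{"translation":[[0,0.6,0],[0,0.6,0]],"yaw":[0,0],"gripper":[255,255]}'
```

```text
time_s: 9.38
ee_pos: [0.5514, 0.0584, 0.1235]
eef_rot: [-3.139, 0.001, 1.504]
force: [-0.7, -5.8, 0.5]
grip_width: 0.0174
time_s: 9.55
ee_pos: [0.5513, 0.0584, 0.1235]
eef_rot: [-3.138, 0.002, 1.504]
force: [-2.4, -6.4, -0.0]
grip_width: 0.0173
time_s: 9.72
ee_pos: [0.5513, 0.0584, 0.1236]
eef_rot: [-3.138, 0.003, 1.504]
force: [-0.3, -7.1, 1.2]
grip_width: 0.0174
```

The stop is felt after 24.6 mm (force rising, no further motion). Releasing, rising, then moving over the lock.

```bash

python3 -m creep '{"translation":[[0,0,0],[0,0,0],[0,0,0],[0,0,0],[0,0,0]],"yaw":[0,0,0,0,0],"gripper":[200,100,0,0,0]}' 50
python3 -m creep '{"translation":[[0,0,15],[0,0,45],[0,0,75],[0,0,90],[0,0,95]],"yaw":[0,0,0,0,0],"gripper":[0,0,0,0,0]}'
python3 -m creep '{"translation":[[-1,30,0],[-50,60,0],[-90,90,0],[-120,100,0],[-140,110,0]],"yaw":[0,0,0,0,0],"gripper":[0,0,0,0,0]}'
python3 -c "
from station import ctrl
import cv2
from h import *
ims=[]
for n in('scene','top'):
    c=ctrl.camera(n);np.savez(n+'3.npz',**c)
    u=proj(c,[[.545,0,.14]])[0].astype(int);x,y=u
    ims.append(cv2.resize(c['pixels'][y-25:y+25,x-25:x+25],(400,400),interpolation=cv2.INTER_CUBIC))
cv2.imwrite('pics/out3.png',np.hstack(ims)[...,::-1])"
```

```text
time_s: 10.13
ee_pos: [0.5513, 0.0586, 0.1236]
eef_rot: [-3.138, 0.003, 1.504]
force: [0.5, -0.6, 0.3]
grip_width: 0.0433
time_s: 10.55
ee_pos: [0.5521, 0.0588, 0.2215]
eef_rot: [3.14, 0.003, 1.504]
force: [-0.0, -0.2, -0.3]
grip_width: 0.0768
time_s: 10.97
ee_pos: [0.4096, 0.1695, 0.2202]
eef_rot: [-3.141, 0.003, 1.504]
force: [0.4, 0.3, -0.5]
grip_width: 0.0942
```

View pics/out3.png

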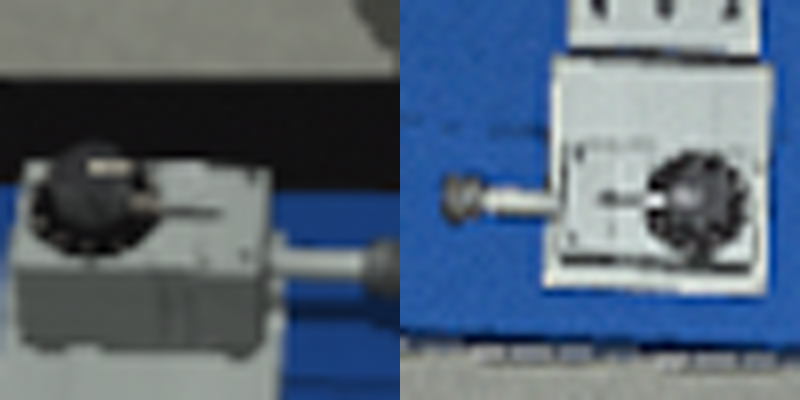

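The shackle is fully out (scene pull at crop (380,265), top (462,200)) and the dial is still on zero. Next, grip the block across its x faces.

```bash

python3 -m creep '{"translation":[[23,-31,0],[46,-63,0],[68,-94,0],[91,-126,0],[113,-158,0]],"yaw":[0,0,0,0,0],"gripper":[0,0,0,0,0]}'
python3 -m creep '{"translation":[[12,-16,0],[22,-31,0],[22,-31,0],[22,-31,-15],[22,-31,-35]],"yaw":[0,0,0,0,0],"gripper":[0,0,0,0,0]}'

```

```text
time_s: 11.48
ee_pos: [0.5228, 0.0101, 0.2199]
eef_rot: [-3.141, 0.002, 1.507]
force: [-0.9, 0.5, -0.1]
grip_width: 0.0937
time_s: 11.9
ee_pos: [0.5454, -0.0212, 0.1849]
eef_rot: [3.141, 0.002, 1.506]
force: [0.4, -0.6, -0.7]
grip_width: 0.0941
```

```bash

python3 -m creep '{"translation":[[0,2,-20],[0,2,-40],[0,2,-55],[0,2,-60],[0,2,-61]],"yaw":[0,0,0,0,0],"gripper":[0,0,0,0,0]}'
python3 -m creep '{"translation":[[0,0,0],[0,0,0],[0,0,0],[0,0,0],[0,0,0]],"yaw":[0,0,0,0,0],"gripper":[110,120,130,140,150]}' 50
python3 -m creep '{"translation":[[0,0,0],[0,0,0],[0,0,0],[0,0,0],[0,0,0]],"yaw":[0,0,0,0,0],"gripper":[180,220,255,255,255]}'
python3 -m creep '{"translation":[[0,0,0],[0,0,0],[0,0,0]],"yaw":[0,0,0],"gripper":[255,255,255]}'
```

```text
time_s: 12.32
ee_pos: [0.5447, -0.0189, 0.1226]
eef_rot: [-3.14, 0.002, 1.506]
force: [-1.3, -0.2, 0.3]
grip_width: 0.0939
time_s: 12.73
ee_pos: [0.5449, -0.0189, 0.1231]
eef_rot: [-3.141, 0.002, 1.506]
force: [-0.1, 0.7, -0.2]
grip_width: 0.064
time_s: 13.15
ee_pos: [0.5449, -0.0189, 0.1233]
eef_rot: [-3.141, 0.002, 1.506]
force: [-2.9, -0.2, 3.7]
grip_width: 0.046
time_s: 13.4
ee_pos: [0.5449, -0.0189, 0.1233]
eef_rot: [-3.141, 0.002, 1.506]
force: [-1.3, -0.0, 2.0]
grip_width: 0.0458
```

Block held (46 mm). Lifting slowly straight up at first.

```bash

python3 -m creep '{"translation":[[0,0,2],[0,0,4],[0,0,7],[0,0,10],[0,0,13]],"yaw":[0,0,0,0,0],"gripper":[255,255,255,255,255]}'
python3 -m creep '{"translation":[[0,0,5],[0,0,10],[0,0,15],[0,0,20],[0,0,25]],"yaw":[0,0,0,0,0],"gripper":[255,255,255,255,255]}'
```

```text
time_s: 13.82
ee_pos: [0.5448, -0.0189, 0.1365]
eef_rot: [-3.141, 0.002, 1.506]
force: [0.3, -0.8, -4.8]
grip_width: 0.0457
time_s: 14.23
ee_pos: [0.5449, -0.0189, 0.1621]
eef_rot: [-3.141, 0.002, 1.507]
force: [-0.0, -0.1, -4.7]
grip_width: 0.0463
```

Load is 4.8 N, which matches 0.5 kg hanging free. Lifting on.

```bash

python3 -m creep '{"translation":[[0,0,15],[0,0,32],[0,0,50],[0,0,65],[0,0,80]],"yaw":[0,0,0,0,0],"gripper":[255,255,255,255,255]}'
python3 -m creep '{"translation":[[0,0,5],[0,0,8],[0,0,8],[0,0,8],[0,0,8]],"yaw":[0,0,0,0,0],"gripper":[255,255,255,255,255]}'
python3 -m creep '{"translation":[[0,0,0],[0,0,0],[0,0,0],[0,0,0],[0,0,0]],"yaw":[0,0,0,0,0],"gripper":[255,255,255,255,255]}'
python3 -c "
from station import ctrl
import cv2
c=ctrl.camera('scene')
cv2.imwrite('pics/end.png',cv2.resize(c['pixels'][110:270,140:350],None,fx=3,fy=3,interpolation=cv2.INTER_CUBIC)[...,::-1]);print(ctrl.get_obs()['joint_vel'])"
```

```text
time_s: 14.65
ee_pos: [0.5448, -0.0189, 0.2434]
eef_rot: [-3.141, 0.002, 1.506]
force: [0.0, -0.8, -5.2]
grip_width: 0.0457
time_s: 15.07
ee_pos: [0.5445, -0.0189, 0.2504]
eef_rot: [-3.14, 0.002, 1.506]
force: [-0.4, 0.3, -5.7]
grip_width: 0.0455
time_s: 15.48
ee_pos: [0.5445, -0.0189, 0.2504]
eef_rot: [-3.14, 0.002, 1.506]
force: [0.3, -0.4, -5.1]
grip_width: 0.0459
[ 0.00015737 -0.00017541 -0.00142637  0.00011142  0.00115362 -0.00045712]
```

View pics/end.png

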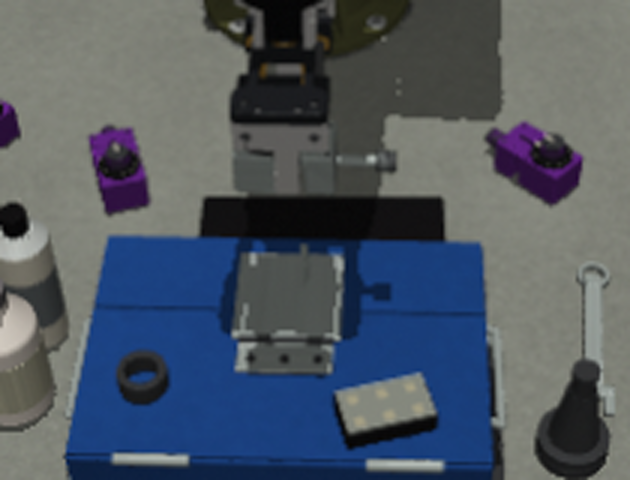

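The lock hangs level in the jaws (crop (285,155)) with the shackle drawn to the right (pull at (385,160)). The staple is left empty and the bystanders look undisturbed. Handing in.

```bash
python3 -c "
from station import ctrl
print(ctrl.hand_in())"
```

```text
the job is handed in; nothing more can be done
None
```

The job is done and handed in at about 15.5 s, well inside the 53 s limit; the station gives no verdict.

- **Dial:** I turned it clockwise 1.57 rad (3 clicks). Both cameras then showed the zero line at the index line, with the shackle still home.
- **Shackle:** I drew it 24.6 mm to its stop at about 3 N, rising to 7 N at the stop. A look before the lift showed it fully out and the dial still on zero.
- **Lift:** I gripped the block across its x faces (46 mm between the jaws) and raised it straight up 127 mm, so the underside is about 227 mm above the bench. That figure comes from the arm's travel, not a direct measurement.
- **Last checks:** The load was about 5 N, which fits the lock hanging free, and the joint speeds were near zero. The last picture showed it level with the shackle still drawn, and the things in view where they were.

The first estimate, from the chest's outline, put the lock 2–3 mm too near the robot in x. The direct views of the lock disagreed, so I used those before gripping. I checked the bystanders by eye only, not by measurement.

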